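Trip the hidden catch of a locked cash box with its release pin

ROBOT

A 6-joint arm with a two-finger parallel gripper is mounted at the origin on the work surface; the furniture and walls round the work are solid. World frame = base frame: x ahead of the robot, y to its left, z up, the work surface at z = 0. Lengths are in m, angles in rad, forces in N, time in s.
With the tool pointing down it reaches from about 0.25 to 0.775 m from the base axis. Payload 4 kg.
Tool frame: the origin (TCP) lies on the centre line of the jaws, within the pads' length; the fingertips stand 8 mm ahead of it and the grasp point (between the pads) lies 11 mm behind it; z points along the fingers, y is the direction in which the jaws open and shut (so a half turn about z gives the same grasp; the last joint's range is limited). The gripper opens to 94 mm and grips with 3 to 60 N. Pads are 16 mm wide; open, the fingers measure 119 mm over their backs; the gripper's body (75 mm by 177 mm) begins 78 mm behind the grasp point.
Start: joints at [-1.282, 0.087, 1.371, -0, 1.684, -0.103], TCP at [0.21, -0.508, 0.214] pointing down, gripper open.
Joint ranges: [-3.1, 3.1], [-0.76, 2.03], [0.27, 2.55], [-1.08, 4.22], [0.17, 2.65], [-2.57, 2.57]. Speed limits (rad/s): [2.79, 2.79, 3.14, 3.14, 3.14, 3.14].

INTERFACE

Orientations are given as [roll, pitch, yaw] about the fixed x, y, z axes, in that order (R = Rz(yaw) Ry(pitch) Rx(roll)).
In Python, from bench import robot, cams, close_job gives the robot as it stands.
- The arm moves only by the tool arm_command, never from a script. Its argument "plan" is one flat list of numbers, 7 for each row, row after row: the shift along the tool's x, y, z in cm, then the turn, a rotation vector about the tool's x, y, z in degrees, then the closure, from 0 (fully open) to 1 (shut). A call has 1 to 8 rows; each row shifts and turns the commanded pose from where the row before left it, along the tool's axes as they then stand; what a row does not reach is not made up. A row lasts 1/8 s, in which the tool goes at most 62.5 mm and 10.7 degrees, less where a joint would pass 70% of its speed; a pose out of reach is approached as far as the arm can. A call with a gripper value outside its range is refused whole. The fingers move at their own pace and stop on an object; the grip force is fixed at half the most. Time passes only in rows, so rows that do not move let the fingers close. It gives the time, the measured TCP pose, the force and the opening at its end, in the units of the state.
- robot.get_obs(): the state, without advancing time (a new reading comes with each control period).
- cams.snapshot(name): name is "scene" or "top" or "wrist"; returns a dict with "pixels" (480x640x3 uint8, red, green, blue), "fov_y" (degrees; the focal length in pixels is half the picture's height over the tangent of half this angle, whatever the lens; pixels are square), "cx", "cy" (the principal point, pixels), "camera_from_world" (4x4, takes a point from world to camera coordinates); the wrist camera has in their place "tool_from_camera" (4x4, takes a point from camera to tool coordinates, whose origin is the TCP and whose axes are the flange's). Camera axes: x right, y up, looking along -z (the intrinsics and any distortion apply to the point x, -y, -z); pixel columns grow to the right and rows downward; lengths in m; the calibration is good to about 2 mm. A picture is of the moment at which its call begins: read the wrist's pose just before it. There is no depth.
- close_job(): hands the job in, once; it reports no verdict.
The state is a dict: "time": time; "joint_positions": joint angles; "qvel": joint speeds; "joint_torque": joint torques, N m; "tool_pos": TCP position; "ee_rot": TCP orientation; "wrist_force": force on the tool from outside, world axes, zero at the start; "wrist_torque": the same for the moment, N m; "width": finger opening in m.
Only numpy, scipy, OpenCV 4.12 (cv2) and the standard library are available. Lean on these libraries where they do the work, as an engineer would, in place of code of your own. Each camera call takes 0.05 s, during which the arm holds its last target.

TASK

The keypad of the grey cash box is dead, so open the box by its emergency release: take the orange-handled pin out of its black sleeve, lay it down flat on the worktop and let go, take it again farther back so that enough of it is free, and push its steel shaft gently through the small round hole in the front of the box until the hidden spring catch gives way and the lid springs up. Do not force the catch, and do not disturb the button jar, the red tin or the green thread spool. At the end draw the pin out and leave it lying flat on the worktop, clear of the box, with the lid standing open.

Things in the scene. Friction and masses are not known exactly. Their poses are not given: they have to be found in the camera images.
- cash_box: Fixed grey box, 140 (x) x 200 (y) x 105 mm high with its lid; origin on the worktop on its middle line, 80 mm behind the front face, z up, its front faces its own -x (towards the robot). The front panel is 5 mm thick; an enclosed bay with the hidden catch lies behind it. More than 40 N between pin and box damages it.
- box_hole (a point): Centre of the mouth of the round access hole, 14 mm across, with a thin steel rim, in the front face, right of the middle as the robot sees it, 55 mm above the worktop, at (-80, -45, 55) mm in the box frame; axes as the box: +x points straight into the hole. (The round key cylinder left of the middle is no hole.)
- box_lid (a joint): Angle of the lid, hinged on the far top edge of the box: 0 shut, positive open, up to 1.15 rad. Sprung: stays at 0 while the catch holds, swings up to about 1.15 rad and stays there once it is tripped.
- pin_sleeve: Fixed black plastic sleeve, 125 (x) x 36 (y) x 34 mm high, origin at the centre of its underside. Its own +x points out of its open mouth. The square bore is 20 mm wide and 20 mm high above a 10 mm floor; the pin lies in it handle first and pulls straight out along +x.
- sleeve_mouth (a point): Centre of the mouth of the sleeve at pin height, 18 mm above the worktop, 62.5 mm from the sleeve's origin; axes as the sleeve.
- release_pin: Loose pin, 170 mm long, 36 to 63 g: square orange handle 60 x 16 x 16 mm with black grooves, then a round steel shaft, 6 mm thick, 110 long, round tip. Origin under the handle's centre; own +x runs to the tip (140 mm off); its axis is 8 mm above the origin. Lies level on its handle. In the sleeve only 48 to 52 mm of shaft stick out: too little to hold it there and reach the catch.
- pin_tip (a point): The tip of the shaft, on the pin's axis; axes as the pin.
- buttons: Glass jar of buttons with a golden lid, 62 mm across, 73 high, origin under its centre. Leave alone.
- tin: Round red tin, 60 mm across, 23 high, origin under its centre. Leave alone.
- thread: Wooden spool of green thread, 38 mm across, 50 high, upright, origin under its centre. Leave alone.
- box_bay (a point): Unseen point on the hole's axis, 34 mm behind the front face. The catch's push plate (28 x 28 mm, centred on the axis) waits 0 to 20 mm beyond it, differently each time. It yields inward against a spring: about 3 N to start it, 6 to 8 N after 7 mm, where the catch lets go and the lid springs up at once; 10 mm in is a hard stop.
Not all that is in view belongs to the job. Leave any blue look-alike of the cash_box alone.

How it is judged:
On the way, in this order (a step that is already met when the one before it is completed fails the run):
1. the pin is out of its sleeve, laid flat on the worktop and let go (horizontal distance between pin_tip and sleeve_mouth above 0.155 m and height (world z) of release_pin below 0.008 m and height (world z) of pin_tip below 0.02 m and contact force between the fingers and release_pin below 0.1 N), for 0.1 s.
2. the tip of the pin is inside the access hole, at least 15 mm behind the front face (x of pin_tip in the frame of box_hole above 0.015 m and distance between pin_tip and box_hole below 0.08 m and y of pin_tip in the frame of box_hole between -0.014 and 0.014 m and z of pin_tip in the frame of box_hole between -0.014 and 0.014 m and value of joint box_lid below 0.1 rad).
3. the catch is tripped and the lid has sprung up (over 0.9 rad) (value of joint box_lid above 0.9 rad), for 0.2 s.
At the end, for the whole second after the job is handed in: The lid stands open by more than 0.9 rad; the pin lies at rest flat on the worktop (handle and tip both below 20 mm), touching neither the box nor the sleeve (value of joint box_lid above 0.9 rad and height (world z) of each of release_pin, pin_tip below 0.02 m and contact force between release_pin and cash_box below 0.1 N and contact force between release_pin and pin_sleeve below 0.1 N and linear speed of release_pin below 0.03 m/s).
It fails at once if the pin is forced against the box or its catch (over 40 N) (contact force between release_pin and cash_box above 40 N).
It fails at once if the button jar is moved by more than 30 mm or tipped (distance of buttons from where it was at the start of the episode above 0.03 m or angle between buttons's own z axis and vertical above 0.5 rad).
It fails at once if the red tin is moved by more than 30 mm or tipped (distance of tin from where it was at the start of the episode above 0.03 m or angle between tin's own z axis and vertical above 0.5 rad).
It fails at once if the green spool is moved by more than 30 mm or tipped (distance of thread from where it was at the start of the episode above 0.03 m or angle between thread's own z axis and vertical above 0.5 rad).
It also fails if it takes over 61 s, if anything falls off the work surface, if the arm or the gripper's body presses on something with over 40 N, if the wrist force passes 120 N, or if a joint passes its speed limit or range.

## Working session

There is one attempt and no reset: what is moved stays moved. The work goes in short steps, Python scripts to look and compute and a tool call to move; the robot and the scene stay as the last step left them, time stands still between calls to the robot, and variables do not carry over. Pictures are saved under pics/ and viewed, and the job is handed in when it is done.

Besides the shell and the picture viewer there is one more tool, called after "Request:" as name(argument=value, ...), one argument or row to a line, values as JSON. arm_command: Moves the arm, as the interface text tells. Its arguments: {"type":"object","properties":{"plan":{"type":"array","items":{"type":"number"}}},"required":["plan"]}

```bash
ls; mkdir -p pics; python3 - <<'E'
from bench import robot, cams
import cv2,numpy as np
o=robot.get_obs()
for k,v in o.items(): print(k,v)
for n in ["scene","top","wrist"]:
    s=cams.snapshot(n)
    cv2.imwrite(f"pics/{n}0.png",s["pixels"][:,:,::-1])
    np.save(f"{n}0.npy",s,allow_pickle=True)
    print(n,{k:v for k,v in s.items() if k!="pixels"})
E
```

```text
pics
time 0.0
joint_positions [-1.28212085e+00  8.79727766e-02  1.37222424e+00 -2.84862415e-05
  1.68361632e+00 -1.03130394e-01]
qvel [-7.34949687e-04  1.17940269e-03  3.07405271e-04  2.89779824e-05
 -1.02939886e-03 -1.30708335e-03]
joint_torque [ 4.00493036e-05 -3.40169978e+01 -3.02430511e+01  7.16545503e-02
  3.28924181e-02 -1.69806867e-04]
tool_pos [ 0.20984175 -0.50782341  0.21230969]
ee_rot [-3.13938086e+00 -2.00452116e-04  3.91802472e-01]
wrist_force [0.27012538 0.05060121 0.4195804 ]
wrist_torque [ 0.05900522 -0.01374191  0.00927244]
width 0.09425861361803997
scene {'fov_y': 45.73415396684063, 'cx': 325.52119287979735, 'cy': 235.4174995413421, 'camera_from_world': array([[-0.62320972, -0.78203088,  0.00611181,  0.33279997],
       [ 0.51284025, -0.40276341,  0.75814017, -0.34367183],
       [-0.59042741,  0.4756147 ,  0.65206298, -1.10438624],
       [ 0.        ,  0.        ,  0.        ,  1.        ]])}
top {'fov_y': 46.423398174791274, 'cx': 325.26932621443416, 'cy': 237.41585877133892, 'camera_from_world': array([[ 0.01939312, -0.99974433,  0.01162651,  0.00727445],
       [ 0.99598542,  0.02033401,  0.08717551, -0.54861827],
       [-0.08738963,  0.00988923,  0.99612512, -1.34523753],
       [ 0.        ,  0.        ,  0.        ,  1.        ]])}
wrist {'fov_y': 67.59889778492204, 'cx': 323.9423540818907, 'cy': 243.90953869229537, 'tool_from_camera': array([[-3.36132139e-06,  9.59482017e-01,  2.81769869e-01,
         8.14982793e-02],
       [ 9.99999886e-01,  1.37644031e-04, -4.56775781e-04,
        -5.51306773e-05],
       [-4.77052089e-04,  2.81769835e-01, -9.59481908e-01,
        -1.71299178e-01],
       [ 0.00000000e+00,  0.00000000e+00,  0.00000000e+00,
         1.00000000e+00]])}
```

View pics/scene0.png

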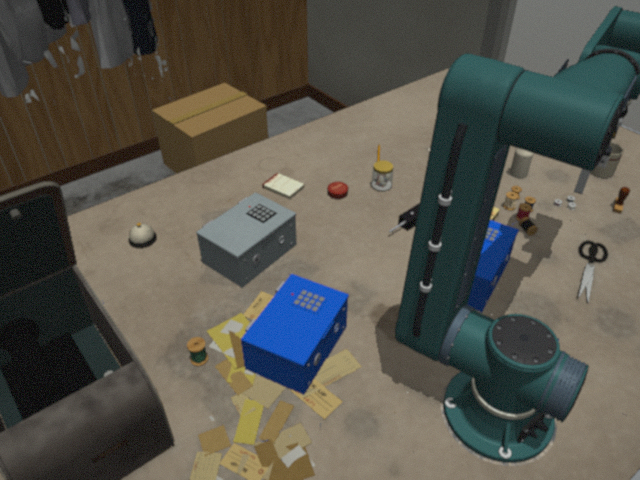

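View pics/top0.png

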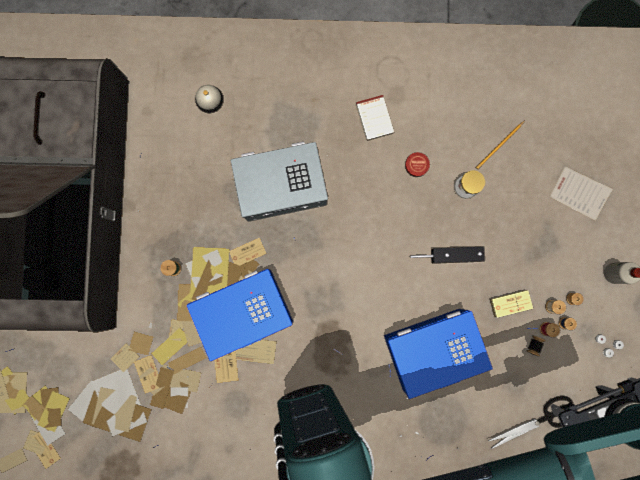

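View pics/wrist0.png

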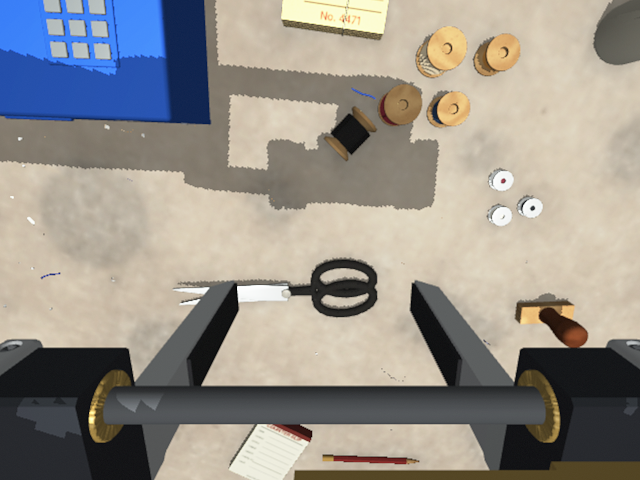

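The grey box is at top-view pixel (280,180). The blue look-alikes are at (240,315) and (440,352). The black sleeve is at (457,254) with the pin shaft pointing left to (412,256). The tin is at (417,164), the jar at (470,183), and the green spool at (170,268).

```bash
cat > h.py <<'E'
import numpy as np, cv2
from scipy.spatial.transform import Rotation as R
def K(s):
    f=240/np.tan(np.radians(s["fov_y"])/2); return f,s["cx"],s["cy"]
def cfw(s,obs=None):
    if "camera_from_world" in s: return np.array(s["camera_from_world"])
    T=np.eye(4);T[:3,:3]=R.from_euler("xyz",obs["ee_rot"]).as_matrix();T[:3,3]=obs["tool_pos"]
    return np.linalg.inv(T@np.array(s["tool_from_camera"]))
def proj(P,s,obs=None):
    M=cfw(s,obs);f,cx,cy=K(s);P=np.atleast_2d(P)
    c=P@M[:3,:3].T+M[:3,3]
    return np.c_[cx+f*c[:,0]/-c[:,2], cy+f*(-c[:,1])/-c[:,2]]
def back(uv,z,s,obs=None):
    M=np.linalg.inv(cfw(s,obs));f,cx,cy=K(s);uv=np.atleast_2d(uv).astype(float)
    d=np.c_[(uv[:,0]-cx)/f,-(uv[:,1]-cy)/f,-np.ones(len(uv))]@M[:3,:3].T
    o=M[:3,3]; t=(z-o[2])/d[:,2]; return o+t[:,None]*d
def load(n): return np.load(n+".npy",allow_pickle=True).item()
def crop(s,x0,y0,x1,y1,k,fn):
    im=s["pixels"][y0:y1,x0:x1,::-1]; cv2.imwrite("pics/"+fn,cv2.resize(im,None,fx=k,fy=k,interpolation=cv2.INTER_CUBIC))
E
python3 - <<'E'
from h import *
s=load("top0")
crop(s,400,225,500,285,8,"c_sleeve.png")
crop(s,215,130,345,230,6,"c_box.png")
for n,uv,z in [("tin",(417,163),.023),("jar",(473,181),.073),("spool",(169,267),.05),("sleeve c",(459,254.5),.034),("tip",(411,256),.018)]:
    print(n,back(uv,z,s).round(4))
E
```

```text
tin [[ 0.7384 -0.2058  0.023 ]]
jar [[ 0.6864 -0.3313  0.073 ]]
spool [[0.4678 0.3891 0.05  ]]
sleeve c [[ 0.5125 -0.3073  0.034 ]]
tip [[ 0.5074 -0.1931  0.018 ]]
```

```bash
python3 - <<'E'
from h import *
s=load("scene0")
crop(s,185,185,315,285,6,"c_box_s.png")
E
```

```text
(no output)
```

View pics/c_sleeve.png

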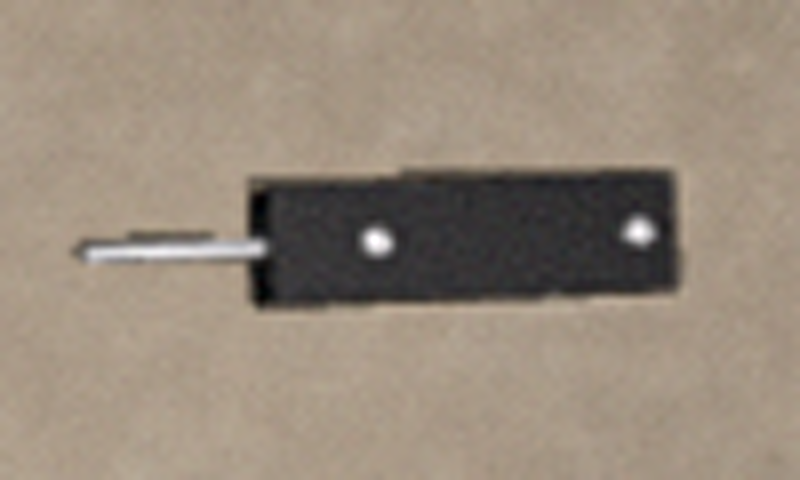

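View pics/c_box.png

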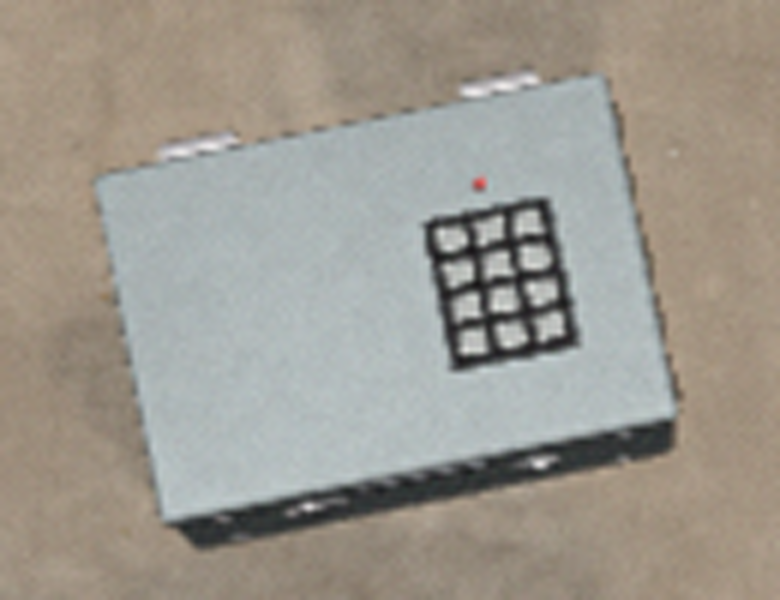

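View pics/c_box_s.png

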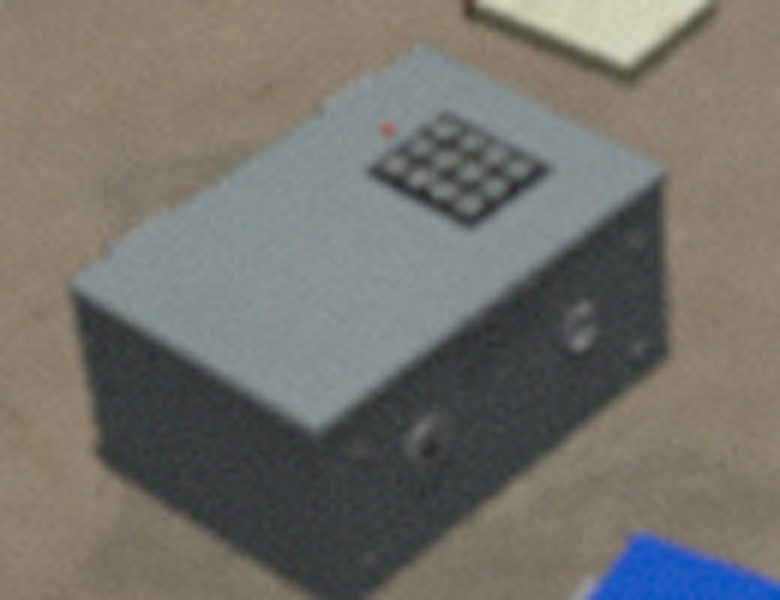

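```bash
cat > fit.py <<'E'
from h import *
from scipy.optimize import least_squares
t=load("top0"); s=load("scene0")
def cu(p,x0,y0,k): return (np.array(p,float)+.5)/k-.5+[x0,y0]
F=-.08;B=.06;L=.1;H=.105
obj=[(B,L,H),(B,-L,H),(F,-L,H),(F,L,H)]
tp=cu([(95,180),(607,76),(676,410),(166,520)],215,130,6)
obs_=[(F,L,H),(F,-L,H),(B,-L,H),(B,L,H),(F,-L,0),(F,L,0),(B,L,0)]
sp=cu([(318,433),(664,177),(425,47),(72,290),(667,354),(365,599),(101,458)],185,185,6)
hp=cu([(580,327)],185,185,6)
def W(q,P):
    P=np.array(P);c,n=np.cos(q[2]),np.sin(q[2]);return np.c_[q[0]+c*P[:,0]-n*P[:,1],q[1]+n*P[:,0]+c*P[:,1],P[:,2]]
def res(q): return np.r_[(proj(W(q,obj),t)-tp).ravel(),(proj(W(q,obs_),s)-sp).ravel(),(proj(W(q,[(F,-.045,.055)]),s)-hp).ravel()]
for name,f in [("both",res),("top",lambda q:res(q)[:8]),("scene",lambda q:res(q)[8:])]:
    r=least_squares(f,[.66,.13,.2]);print(name,r.x.round(4),f(r.x).reshape(-1,2).round(1).tolist())
    print(" hole",W(r.x,[(F,-.045,.055)]).round(4))
# sleeve
SL=[(.0625,.018,.034),(.0625,-.018,.034),(-.0625,-.018,.034),(-.0625,.018,.034)]
slp=cu([(250,308),(250,180),(674,171),(680,290)],400,225,8)
g=lambda q:(proj(W(q,SL),t)-slp).ravel()
r=least_squares(g,[.51,-.31,1.57]);print("sleeve",r.x.round(4),r.fun.reshape(-1,2).round(2).tolist(),W(r.x,[(.0625,0,.018),(.1125,0,.018)]).round(4))
print("tip,base", back(cu([(78,252),(255,247)],400,225,8),.018,t).round(4))
E
python3 fit.py
```

```text
both [0.6878 0.1304 0.2342] [[0.7, -1.9], [-0.6, -2.3], [0.7, -0.0], [0.9, -0.2], [1.1, -0.3], [0.8, -0.9], [-0.8, -0.2], [-0.3, -1.5], [1.5, 1.4], [-2.6, 4.5], [0.9, 2.7], [1.0, 0.9]]
 hole [[0.6204 0.0681 0.055 ]]
top [0.6852 0.1313 0.2302] [[0.3, -1.0], [-0.9, -1.1], [0.2, 1.3], [0.3, 0.8]]
 hole [[0.6176 0.0692 0.055 ]]
scene [0.6909 0.129  0.2376] [[1.1, -1.3], [0.5, -1.8], [-1.1, -1.0], [-0.4, -2.3], [1.1, 0.5], [-2.6, 3.5], [0.8, 1.9], [0.7, -0.1]]
 hole [[0.6238 0.0665 0.055 ]]
sleeve [ 0.5131 -0.3036  1.6195] [[1.39, -0.7], [0.71, 0.49], [-1.08, 0.16], [-1.03, 0.07]] [[ 0.51   -0.2412  0.018 ]
 [ 0.5076 -0.1913  0.018 ]]
tip,base [[ 0.5072 -0.189   0.018 ]
 [ 0.5098 -0.2434  0.018 ]]
```

```bash
cat > go.py <<'E'
import sys
from h import *
from bench import robot
def goto(p,yaw=None,o=None):
    o=o or robot.get_obs()
    M=R.from_euler("xyz",o["ee_rot"])
    d=M.inv().apply(np.array(p)-o["tool_pos"])*100
    print("shift cm tool",d.round(2),"|",np.linalg.norm(d).round(2))
    if yaw is not None:
        T=R.from_euler("xyz",[np.pi,0,yaw])
        print("turn deg tool",np.degrees((M.inv()*T).as_rotvec()).round(2))
def st():
    o=robot.get_obs();print("t",round(o["time"],2),"p",np.round(o["tool_pos"],4),"rpy",np.round(o["ee_rot"],4),"F",np.round(o["wrist_force"],1),"w",round(o["width"],4),"j",np.round(o["joint_positions"],2));return o
E
python3 - <<'E'
from go import *
st();goto([.509,-.24,.21],1.62)
E
```

```text
t 0.15 p [ 0.2099 -0.5079  0.2126] rpy [-3.1398e+00 -1.0000e-04  3.9180e-01] F [0.  0.  0.4] w 0.0938 j [-1.28  0.09  1.37 -0.    1.68 -0.1 ]
shift cm tool [ 37.88 -13.34   0.28] | 40.16
turn deg tool [-8.000e-02 -7.000e-02 -7.037e+01]
```

Request:
arm_command(
  plan=[4.735, -1.67, 0, 0, 0, 0, 0, 4.735, -1.67, 0, 0, 0, 0, 0, 4.735, -1.67, 0, 0, 0, 0, 0, 4.735, -1.67, 0, 0, 0, 0, 0, 4.735, -1.67, 0, 0, 0, 0, 0, 4.735, -1.67, 0, 0, 0, 0, 0, 4.735, -1.67, 0, 0, 0, 0, 0, 4.735, -1.67, 0, 0, 0, 0, 0],
)

```text
time: 1.15
tool_pos: [0.51, -0.2389, 0.2131]
ee_rot: [-3.141, 0.0, 0.392]
wrist_force: [0.3, -0.9, -0.4]
width: 0.0936
```

Request:
arm_command(
  plan=[0, 0, 0, 0, 0, -10.05, 0, 0, 0, 0, 0, 0, -10.05, 0, 0, 0, 0, 0, 0, -10.05, 0, 0, 0, 0, 0, 0, -10.05, 0, 0, 0, 0, 0, 0, -10.05, 0, 0, 0, 0, 0, 0, -10.05, 0, 0, 0, 0, 0, 0, -10.05, 0, 0, 0, 0, 0, 0, 0, 0],
)

```text
time: 2.15
tool_pos: [0.5089, -0.2401, 0.213]
ee_rot: [-3.141, -0.0, 1.618]
wrist_force: [0.1, -0.1, -0.1]
width: 0.0943
```

```bash
cat > look.py <<'E'
from go import *
from bench import cams
def look(tag,n="wrist"):
    o=st();s=cams.snapshot(n);s["obs"]=o;np.save(tag+".npy",s,allow_pickle=True)
    cv2.imwrite(f"pics/{tag}.png",s["pixels"][:,:,::-1]);return o,s
E
python3 - <<'E'
from look import *
look("w1")
E
```

```text
t 2.15 p [ 0.5089 -0.2401  0.213 ] rpy [-3.1409e+00 -4.0000e-04  1.6176e+00] F [ 0.1 -0.1 -0.1] w 0.0943 j [-0.54  0.12  1.34 -0.    1.69 -0.59]
```

View pics/w1.png

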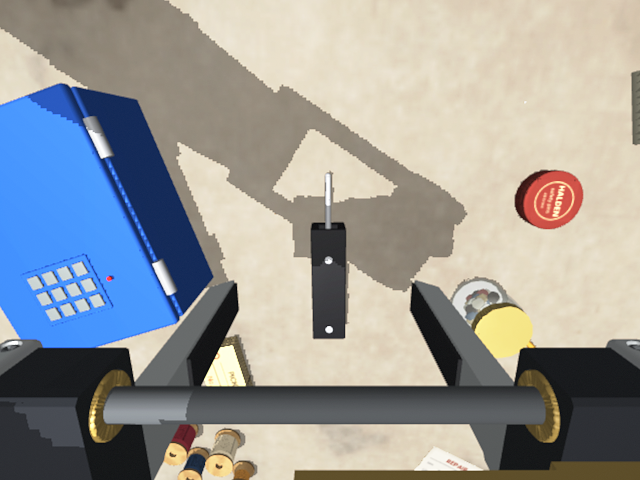

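The wrist view shows the pin tip at (328,172). The sleeve's mouth edge is at row 223 and its rear end at row 338.

```bash
python3 - <<'E'
from h import *
s=load("w1");o=s["obs"]
crop(s,290,155,370,235,7,"c_w1.png")
print("tip/shaft",back([(328.5,172),(329,226)],.018,s,o).round(4).tolist())
print("mouthtop",back([(312,223),(345,224),(345,338),(313,338)],.034,s,o).round(4).tolist())
print("blue",back([(212,280),(137,98)],.0,s,o).round(3).tolist(),"jar",back([(503,330)],.073,s,o),"tin",back([(549,199)],.023,s,o))
E
```

```text
tip/shaft [[0.5102, -0.1902, 0.018], [0.5136, -0.2459, 0.018]]
mouthtop [[0.496, -0.2398, 0.034], [0.5291, -0.2392, 0.034], [0.5372, -0.368, 0.034], [0.502, -0.3696, 0.034]]
blue [[0.383, -0.32, 0.0], [0.316, -0.128, 0.0]] jar [[ 0.68661729 -0.32856978  0.073     ]] tin [[ 0.73453411 -0.20615418  0.023     ]]
```

View pics/c_w1.png

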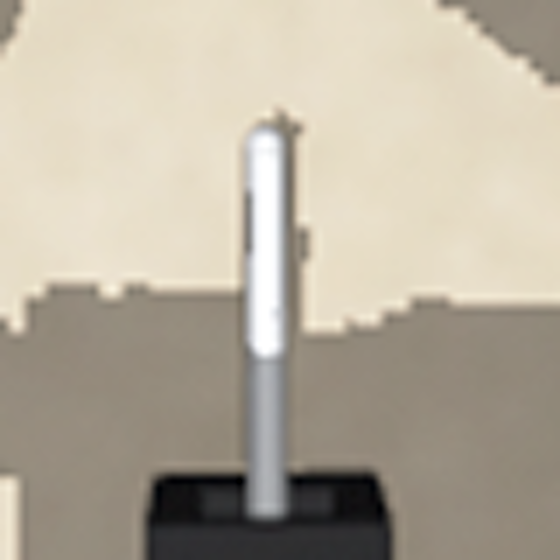

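```bash
python3 - <<'E'
from go import *
goto([.5112,-.211,.021],1.625)
E
```

```text
shift cm tool [ 2.89  0.37 19.21] | 19.43
turn deg tool [-0.03 -0.02 -0.48]
```

Request:
arm_command(
  plan=[2.9, 0.37, 0, 0, 0, -0.5, 0, 0, 0, 5, 0, 0, 0, 0, 0, 0, 5, 0, 0, 0, 0, 0, 0, 5, 0, 0, 0, 0, 0, 0, 3.2, 0, 0, 0, 0, 0, 0, 1, 0, 0, 0, 0, 0, 0, 0, 0, 0, 0, 0],
)

```text
time: 3.08
tool_pos: [0.5115, -0.2111, 0.0216]
ee_rot: [-3.141, -0.0, 1.627]
wrist_force: [-0.1, 0.4, -0.0]
width: 0.0941
```

```bash
python3 - <<'E'
from look import *
look("w2")
E
```

```text
t 3.08 p [ 0.5115 -0.2111  0.0216] rpy [-3.1414e+00 -1.0000e-04  1.6273e+00] F [-0.1  0.4 -0. ] w 0.0941 j [-0.49  0.21  1.62 -0.    1.31 -0.55]
```

View pics/w2.png

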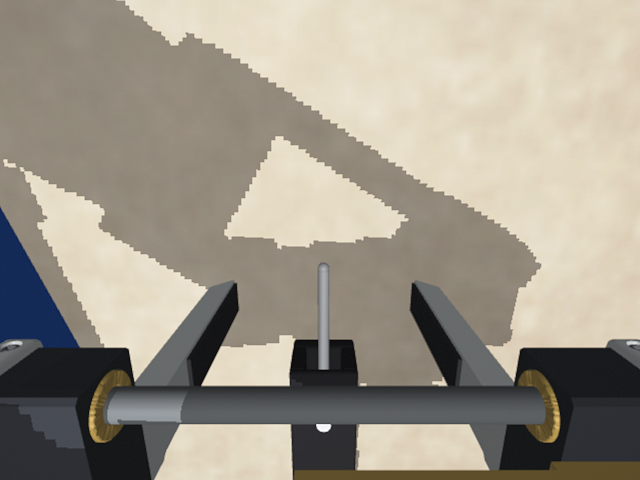

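The shaft runs from (323,265) to (323,370) and is centred between the open jaws. I'll close on it.

Request:
arm_command(
  plan=[0, 0, 0, 0, 0, 0, 1, 0, 0, 0, 0, 0, 0, 1, 0, 0, 0, 0, 0, 0, 1, 0, 0, 0, 0, 0, 0, 1, 0, 0, 0, 0, 0, 0, 1, 0, 0, 0, 0, 0, 0, 1],
)

```text
time: 3.88
tool_pos: [0.5113, -0.2111, 0.0214]
ee_rot: [-3.141, 0.0, 1.628]
wrist_force: [0.2, -0.0, -0.5]
width: 0.0372
```

Request:
arm_command(
  plan=[0, 0, 0, 0, 0, 0, 1, 0, 0, 0, 0, 0, 0, 1, 0, 0, 0, 0, 0, 0, 1, 0, 0, 0, 0, 0, 0, 1, 0, 0, 0, 0, 0, 0, 1],
)

```text
time: 4.5
tool_pos: [0.5114, -0.2111, 0.0215]
ee_rot: [-3.142, 0.0, 1.628]
wrist_force: [-0.1, -0.6, -1.0]
width: 0.005
```

Request:
arm_command(
  plan=[1, 0, 0, 0, 0, 0, 1, 2, 0, 0, 0, 0, 0, 1, 2.2, 0, 0, 0, 0, 0, 1, 2.2, 0, 0, 0, 0, 0, 1, 2.2, 0, 0, 0, 0, 0, 1, 2.2, 0, 0, 0, 0, 0, 1, 2.2, 0, 0, 0, 0, 0, 1, 2, 0, 0, 0, 0, 0, 1],
)

```text
time: 5.5
tool_pos: [0.5014, -0.0489, 0.0213]
ee_rot: [-3.141, -0.001, 1.63]
wrist_force: [0.4, 0.6, 0.5]
width: 0.0045
```

```bash
python3 - <<'E'
from look import *
look("w3"); look("s3","scene");o,s=look("t3","top")
t=load("s3");crop(t,320,150,480,270,5,"c_s3.png");crop(s,330,200,510,300,4,"c_t3.png")
E
```

```text
t 5.5 p [ 0.5014 -0.0489  0.0213] rpy [-3.1412e+00 -6.0000e-04  1.6298e+00] F [0.4 0.6 0.5] w 0.0045 j [-0.21  0.11  1.74  0.    1.29 -0.27]
t 5.55 p [ 0.5011 -0.0467  0.0212] rpy [-3.1408e+00 -2.9000e-03  1.6312e+00] F [-0.8  1.5 -0.6] w 0.0046 j [-0.21  0.11  1.74  0.    1.29 -0.27]
t 5.6 p [ 0.5013 -0.0484  0.0213] rpy [-3.1409e+00 -1.1000e-03  1.6320e+00] F [ 0.2 -0.6 -1.5] w 0.0051 j [-0.21  0.11  1.74  0.    1.29 -0.27]
```

View pics/c_s3.png

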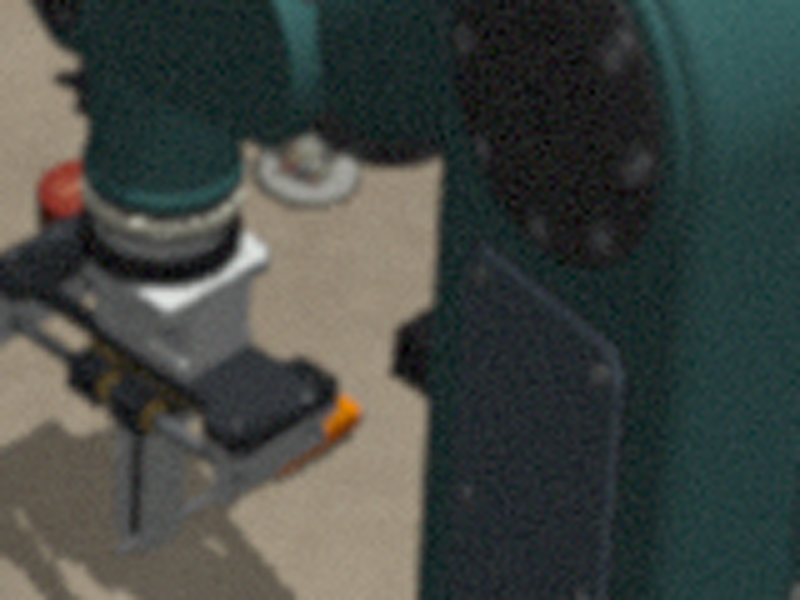

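View pics/w3.png

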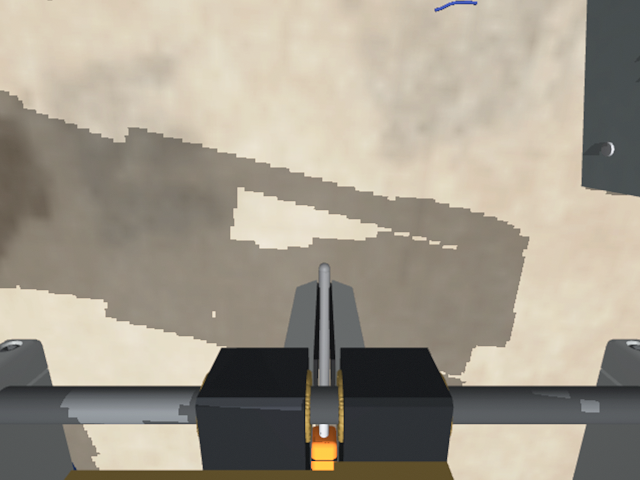

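View pics/c_t3.png

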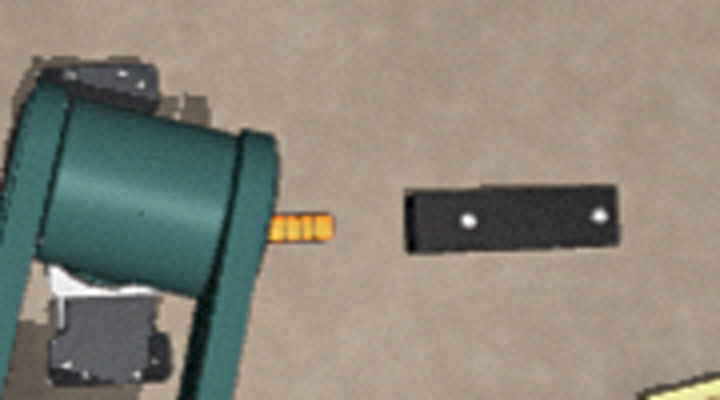

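The pin is fully out, with the orange handle rear at crop (332,228), clear of the sleeve at (405,220). Next I lower it 10 mm and let go.

Request:
arm_command(
  plan=[0, 0, 0.4, 0, 0, 0, 1, 0, 0, 0.4, 0, 0, 0, 1, 0, 0, 0.2, 0, 0, 0, 1, 0, 0, 0, 0, 0, 0, 1],
)

```text
time: 6.15
tool_pos: [0.502, -0.0518, 0.0112]
ee_rot: [-3.141, 0.0, 1.628]
wrist_force: [0.3, 0.9, -0.1]
width: 0.0047
```

Request:
arm_command(
  plan=[0, 0, 0, 0, 0, 0, 0.3, 0, 0, 0, 0, 0, 0, 0.3, 0, 0, 0, 0, 0, 0, 0.3, 0, 0, 0, 0, 0, 0, 0.3, 0, 0, 0, 0, 0, 0, 0.3, 0, 0, 0, 0, 0, 0, 0.3],
)

```text
time: 6.9
tool_pos: [0.5022, -0.0513, 0.0114]
ee_rot: [-3.142, 0.0, 1.628]
wrist_force: [0.2, 0.8, 0.5]
width: 0.0614
```

Request:
arm_command(
  plan=[0, 0, -4, 0, 0, 0, 0.2, 0, 0, -5, 0, 0, 0, 0, -2, 0, -5, 0, 0, 0, 0, -3, 0, -4, 0, 0, 0, 0, -4, 0, 0, 0, 0, 0, 0, -4, 0, 0, 0, 0, 0, 0, 0, 0, 0, 0, 0, 0, 0],
)

```text
time: 7.78
tool_pos: [0.5094, -0.1833, 0.1911]
ee_rot: [-3.141, 0.0, 1.625]
wrist_force: [0.5, -0.3, 0.5]
width: 0.0943
```

```bash
python3 - <<'E'
from look import *
look("w4")
E
```

```text
t 7.78 p [ 0.5094 -0.1833  0.1911] rpy [-3.1410e+00  3.0000e-04  1.6247e+00] F [ 0.5 -0.3  0.5] w 0.0943 j [-0.45  0.07  1.43 -0.    1.64 -0.5 ]
```

View pics/w4.png

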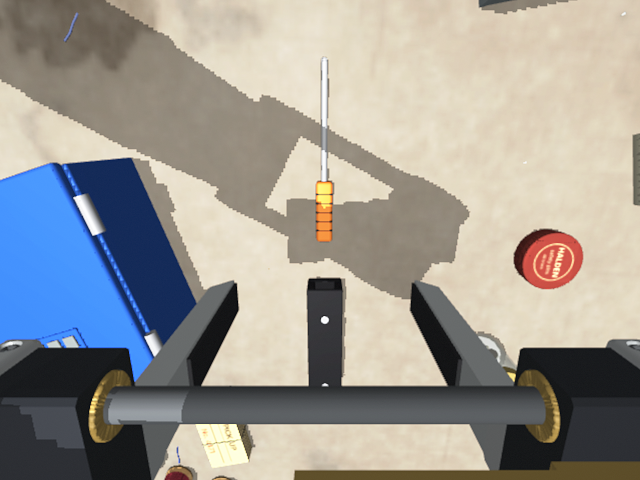

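```bash
python3 - <<'E'
from go import *
s=load("w4");o=s["obs"]
a=back([(324.5,57)],.008,s,o)[0];b=back([(325,181)],.016,s,o)[0];c=back([(324,241)],.016,s,o)[0]
print(a,b,c, np.arctan2(*(a-c)[[1,0]]))
goto([.484,.036,.15],.234)
E
```

```text
[ 0.50085211 -0.03169435  0.008     ] [ 0.50723535 -0.14040732  0.016     ] [ 0.50949843 -0.20012399  0.016     ] 1.6220862421426085
shift cm tool [21.89 -1.33  4.13] | 22.32
turn deg tool [-6.000e-02 -1.000e-02  7.977e+01]
```

Request:
arm_command(
  plan=[5.5, -0.3, 0, 0, 0, 0, 0, 5.5, -0.4, 0, 0, 0, 0, 0, 5.5, -0.3, 0, 0, 0, 0, 0, 5.4, -0.3, 0, 0, 0, 0, 0, 0, 0, 1, 0, 0, 10, 0, 0, 0, 1, 0, 0, 10, 0, 0, 0, 1, 0, 0, 10, 0, 0, 0, 1, 0, 0, 10, 0],
)

```text
time: 8.82
tool_pos: [0.4834, 0.0382, 0.1511]
ee_rot: [-3.141, -0.0, 0.926]
wrist_force: [-1.0, -0.6, 0.1]
width: 0.0942
```

Request:
arm_command(
  plan=[0, 0, 0, 0, 0, 10, 0, 0, 0, 0, 0, 0, 10, 0, 0, 0, 0, 0, 0, 10, 0, 0, 0, 0, 0, 0, 10, 0, 0, 0, 0, 0, 10, 0, 0, 0, 0, 0, 0, 10, 0, 0, 0, 0, 0, 0, 10, 0, 0, 0, 0, 0, 0, 10, 0, 0],
)

```text
time: 9.82
tool_pos: [0.4838, 0.0382, 0.1524]
ee_rot: [3.14, -0.705, 0.235]
wrist_force: [0.2, 0.1, -0.0]
width: 0.0939
```

```bash
python3 - <<'E'
from look import *
look("w5")
E
```

```text
t 9.82 p [0.4838 0.0382 0.1524] rpy [ 3.1405 -0.7053  0.2349] F [ 0.2  0.1 -0. ] w 0.0939 j [-0.26 -0.54  2.16  0.4   0.92  0.93]
```

View pics/w5.png

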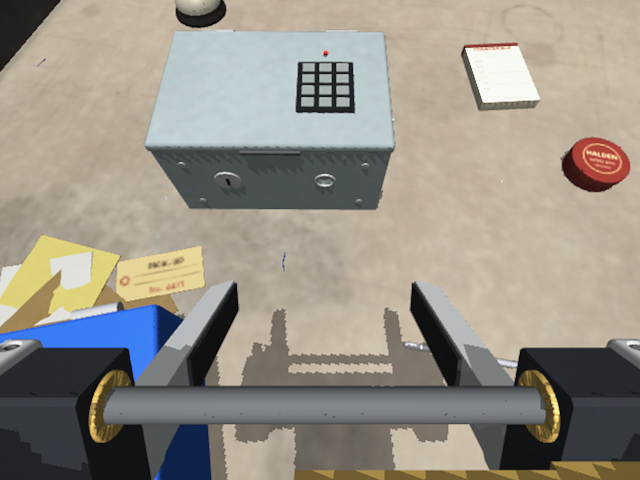

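Clear view of the box front: key cylinder at (228,181), round steel-rimmed hole at (325,181). I'll enlarge it.

```bash
python3 - <<'E'
from h import *
s=load("w5"); crop(s,135,20,405,220,2.9,"c_w5.png"); crop(s,290,160,390,215,8,"c_w5b.png")
E
```

```text
(no output)
```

View pics/c_w5.png

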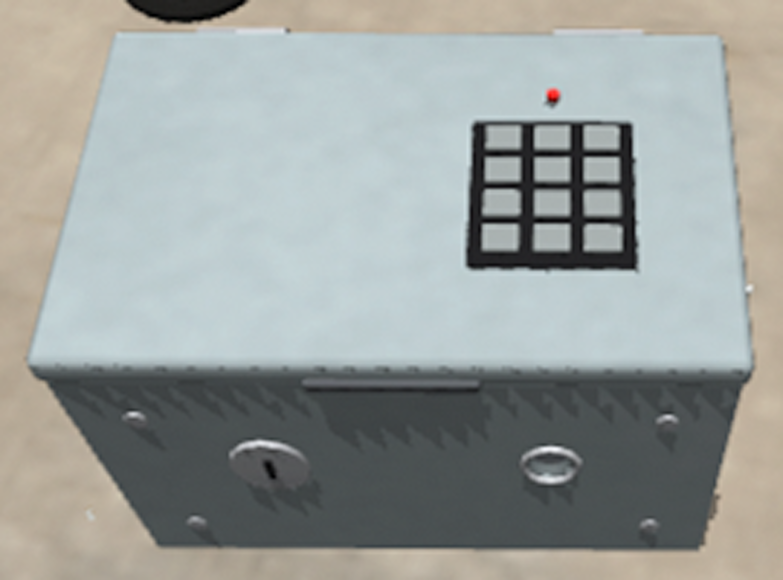

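View pics/c_w5b.png

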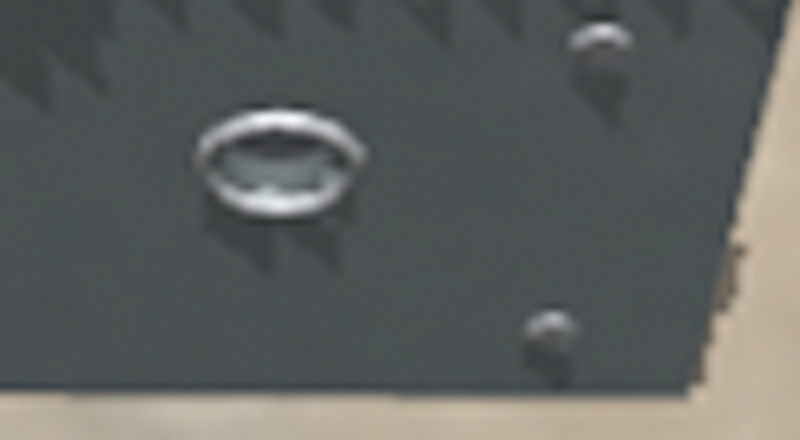

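```bash
cat > fit2.py <<'E'
from h import *
from scipy.optimize import least_squares
s=load("w5");o=s["obs"]
def cu(p,x0,y0,k): return (np.array(p,float)+.5)/k-.5+[x0,y0]
F=-.08;B=.06;L=.1;H=.105
def W(q,P):
    P=np.array(P);c,n=np.cos(q[2]),np.sin(q[2]);return np.c_[q[0]+c*P[:,0]-n*P[:,1],q[1]+n*P[:,0]+c*P[:,1],P[:,2]]
P=[(F,L,0),(F,-L,0),(F,-.045,.055),(F,.045,.055),(B,L,H),(B,-L,H),(F,L,H),(F,-L,H)]
uv=np.r_[cu([(158,547),(701,547)],135,20,2.9),cu([(280,163)],290,160,8),cu([(269,465),(117,32),(722,36),(30,362),(752,366)],135,20,2.9)]
for k in (3,8):
    f=lambda q:(proj(W(q,P[:k]),s,o)-uv[:k]).ravel()
    r=least_squares(f,[.68,.13,.23]);print(k,r.x.round(4),r.fun.reshape(-1,2).round(1).tolist(),"hole",W(r.x,P[2:3]).round(4))
# free z of bottom corners
f=lambda q:(proj(np.array([[q[0],q[1],q[2]]]),s,o)-uv[2]).ravel()
print("bottom ground", back(uv[:2],0,s,o).round(4).tolist())
E
python3 fit2.py
```

```text
3 [0.6899 0.1325 0.2335] [[0.4, 0.2], [-0.6, 0.5], [0.2, -0.5]] hole [[0.6225 0.0702 0.055 ]]
8 [0.6887 0.1317 0.2286] [[0.3, 1.0], [-0.4, 2.0], [0.3, 0.9], [0.9, 0.3], [0.3, -2.3], [-0.8, -2.6], [-0.0, 0.1], [-0.5, 0.1]] hole [[0.621  0.0697 0.055 ]]
bottom ground [[0.5891, 0.2117, 0.0], [0.636, 0.0161, 0.0]]
```

Request:
arm_command(
  plan=[0, 0, 0, 0, -10, 0, 0, 0, 0, 0, 0, -10, 0, 0, 0, 0, 0, 0, -10, 0, 0, 0, 0, 0, 0, -10.4, 0, 0, 0, 0, 0, 0, 0, -10, 0, 0, 0, 0, 0, 0, -10, 0, 0, 0, 0, 0, 0, -10, 0, 0, 0, 0, 0, 0, -10, 0],
)

```text
time: 10.88
tool_pos: [0.4843, 0.0376, 0.1518]
ee_rot: [-3.137, 0.008, 0.936]
wrist_force: [-0.9, 0.1, -0.2]
width: 0.0942
```

Request:
arm_command(
  plan=[0, 0, 0, 0, 0, -10, 0, 0, 0, 0, 0, 0, -10, 0, 0, 0, 0, 0, 0, -10, 0, 0, 0, 0, 0, 0, -9.5, 0, -5, 0, 0, 0, 0, 0, 0, -5, 0, 0, 0, 0, 0, 0, -5, 0, 0, 0, 0, 0, 0, -5, 0, 0, 0, 0, 0, 0],
)

```text
time: 11.88
tool_pos: [0.4944, -0.1638, 0.1523]
ee_rot: [-3.133, 0.002, 1.62]
wrist_force: [0.4, 0.1, 0.4]
width: 0.0942
```

```bash
python3 - <<'E'
from look import *
st();goto([.5083,-.1705,.010],1.622)
E
```

```text
t 11.88 p [ 0.4944 -0.1638  0.1523] rpy [-3.1335e+00  2.2000e-03  1.6199e+00] F [0.4 0.1 0.4] w 0.0942 j [-0.43  0.05  1.53 -0.01  1.57 -0.47]
shift cm tool [-0.71  1.47 14.22] | 14.31
turn deg tool [-0.47  0.12 -0.12]
```

Request:
arm_command(
  plan=[-0.7, 1.47, 0, -0.5, 0.1, -0.1, 0, 0, 0, 5, 0, 0, 0, 0, 0, 0, 5, 0, 0, 0, 0, 0, 0, 3.2, 0, 0, 0, 0, 0, 0, 1, 0, 0, 0, 0, 0, 0, 0, 0, 0, 0, 0],
)

```text
time: 12.62
tool_pos: [0.5101, -0.1681, 0.0104]
ee_rot: [3.14, -0.0, 1.623]
wrist_force: [0.4, 0.8, 0.7]
width: 0.0937
```

```bash
python3 - <<'E'
from look import *
look("w6")
E
```

```text
t 12.62 p [ 0.5101 -0.1681  0.0104] rpy [ 3.1397e+00 -3.0000e-04  1.6228e+00] F [0.4 0.8 0.7] w 0.0937 j [-0.42  0.19  1.68  0.    1.28 -0.48]
```

View pics/w6.png

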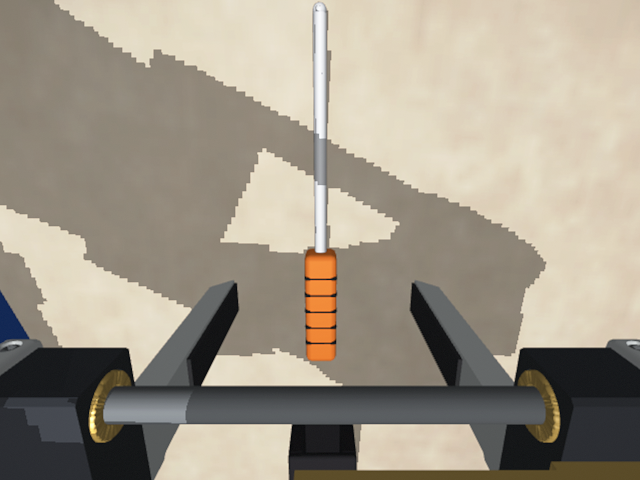

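```bash
python3 - <<'E'
from go import *
s=load("w6");o=s["obs"]
T=R.from_euler("xyz",o["ee_rot"])
for n,uv,z in [("tip",(320,2),.008),("hfront",(320.5,250),.016),("hrear",(321,347),.016)]:
    p=back([uv],z,s,o)[0];print(n,p.round(4),"tool mm",(T.inv().apply(p-o["tool_pos"])*1000).round(1))
E
```

```text
tip [ 0.5006 -0.0312  0.008 ] tool mm [137.2  -2.4   2.4]
hfront [ 0.5062 -0.138   0.016 ] tool mm [30.3 -2.4 -5.6]
hrear [ 0.509  -0.1914  0.016 ] tool mm [-23.2  -2.3  -5.6]
```

Request:
arm_command(
  plan=[0, -0.2, 0, 0, 0, 0, 0, 0, 0, 0, 0, 0, 0, 1, 0, 0, 0, 0, 0, 0, 1, 0, 0, 0, 0, 0, 0, 1, 0, 0, 0, 0, 0, 0, 1, 0, 0, 0, 0, 0, 0, 1, 0, 0, 0, 0, 0, 0, 1, 0, 0, 0, 0, 0, 0, 1],
)

```text
time: 13.68
tool_pos: [0.5071, -0.1693, 0.0096]
ee_rot: [3.14, -0.0, 1.621]
wrist_force: [0.5, 0.2, 0.6]
width: 0.0272
```

Request:
arm_command(
  plan=[0, 0, 0, 0, 0, 0, 1, 0, 0, 0, 0, 0, 0, 1, 0, 0, 0, 0, 0, 0, 1, 0, 0, 0, 0, 0, 0, 1],
)

```text
time: 14.18
tool_pos: [0.5072, -0.1693, 0.0097]
ee_rot: [3.14, -0.0, 1.621]
wrist_force: [0.3, 0.4, 1.6]
width: 0.0159
```

Request:
arm_command(
  plan=[0, 0, -1, 0, 0, 0, 1, 0, 0, -3, 0, 0, 0, 1, 0, 0, -3, 0, 0, 0, 1, 0, 0, -2, 0, 0, 0, 1, 0, 0, 0, 0, 0, 0, 1],
)

```text
time: 14.8
tool_pos: [0.5084, -0.17, 0.1023]
ee_rot: [3.135, 0.002, 1.621]
wrist_force: [0.1, -0.2, -0.5]
width: 0.0155
```

```bash
python3 - <<'E'
from look import *
look("w7")
print(0)
E
```

```text
t 14.8 p [ 0.5084 -0.17    0.1023] rpy [3.1351e+00 2.1000e-03 1.6214e+00] F [ 0.1 -0.2 -0.5] w 0.0155 j [-0.43  0.1   1.58  0.    1.46 -0.48]
0
```

View pics/w7.png

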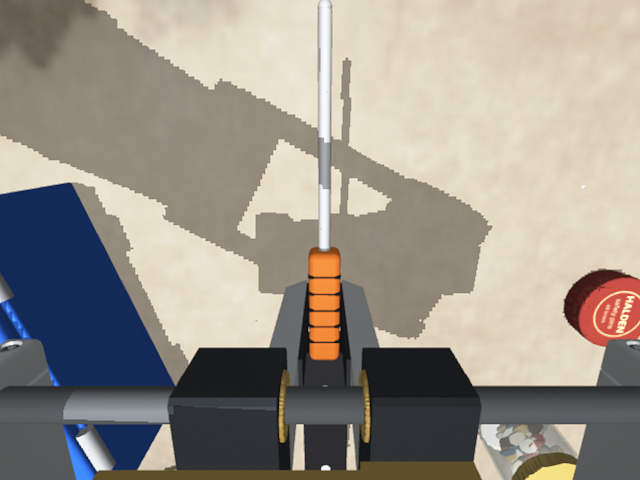

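Request:
arm_command(
  plan=[0, 0, 0, 0, 0, 10, 1, 0, 0, 0, 0, 0, 10, 1, 0, 0, 0, 0, 0, 10, 1, 0, 0, 0, 0, 0, 10, 1, 0, 0, 0, 0, 0, 10, 1, 0, 0, 0, 0, 0, 10, 1, 0, 0, 0, 0, 0, 10, 1, 0, 0, 0, 0, 0, 9.5, 1],
)

```text
time: 15.85
tool_pos: [0.506, -0.1689, 0.0978]
ee_rot: [-3.14, 0.001, 0.228]
wrist_force: [0.8, -0.0, -1.0]
width: 0.0158
```

```bash
python3 - <<'E'
from look import *
st();goto([.4634,.032,.057],.234)
E
```

```text
t 15.85 p [ 0.506  -0.1689  0.0978] rpy [-3.1396e+00  7.0000e-04  2.2840e-01] F [ 0.8 -0.  -1. ] w 0.0158 j [-0.43  0.1   1.58  0.    1.45  0.91]
shift cm tool [  0.41 -20.52   4.13] | 20.94
turn deg tool [-0.12  0.04 -0.32]
```

Request:
arm_command(
  plan=[-0.5, -4, 0, 0, 0, -0.3, 1, 0, -4, 0.5, 0, 0, 0, 1, 0, -4.5, 1, 0, 0, 0, 1, 0, -4.5, 1, 0, 0, 0, 1, 0, -3.5, 1.4, 0, 0, 0, 1, 0.9, 0, 0.2, 0, 0, 0, 1, 0, 0, 0, 0, 0, 0, 1],
)

```text
time: 16.73
tool_pos: [0.4628, 0.0305, 0.058]
ee_rot: [3.141, -0.001, 0.239]
wrist_force: [0.1, -0.2, -0.7]
width: 0.0156
```

```bash
python3 - <<'E'
from look import *
o,s=look("s8","scene"); crop(s,220,200,320,275,8,"c_s8.png")
goto([.4634,.032,.057],.234)
o2,w=look("w8")
u=np.array([np.cos(.234),np.sin(.234),0])
h=np.array([.622,.0698,.055])
print(proj([h,h-.025*u,h-.05*u],s).round(1).tolist())
E
```

```text
t 16.73 p [0.4628 0.0305 0.058 ] rpy [ 3.1414e+00 -8.0000e-04  2.3950e-01] F [ 0.1 -0.2 -0.7] w 0.0156 j [-0.06 -0.02  1.8   0.    1.36  1.27]
shift cm tool [ 0.09 -0.17  0.14] | 0.24
turn deg tool [ 0.02 -0.07  0.26]
t 16.77 p [0.463  0.0301 0.0584] rpy [ 3.1412e+00 -1.3000e-03  2.3860e-01] F [ 0.3 -0.2 -1.2] w 0.0156 j [-0.06 -0.02  1.8   0.    1.36  1.27]
[[281.3, 239.9], [288.9, 244.1], [296.8, 248.4]]
```

View pics/c_s8.png

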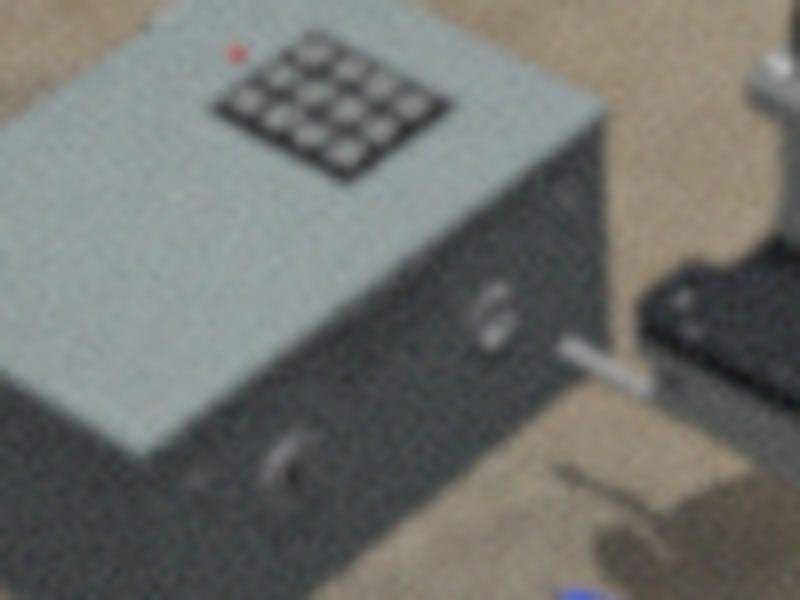

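View pics/w8.png

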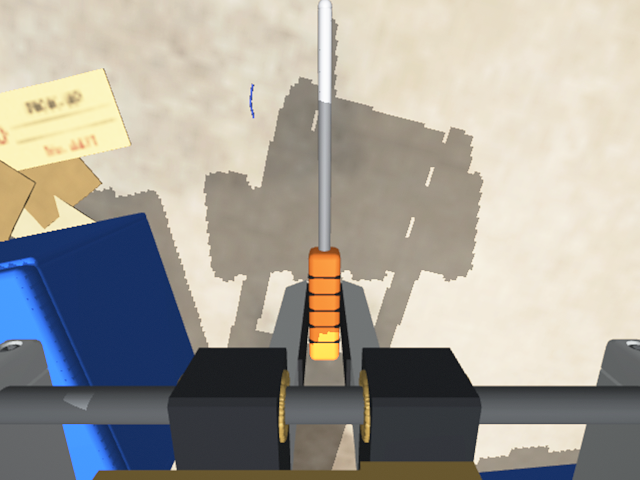

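```bash
python3 - <<'E'
from look import *
s=load("s8");o=s["obs"];w=load("w8");ow=w["obs"]
T=R.from_euler("xyz",o["ee_rot"])
g=lambda v:np.array(o["tool_pos"])+T.apply(np.array(v)/1000)
for v in [(138,0,2.4),(138,0,0),(138,0,-3),(110,0,2.4),(138,3,2.4),(138,-3,2.4)]:
    print(v,g(v).round(4),proj(g(v),s).round(1),"wrist",proj(g(v),w,o).round(1))
crop(s,272,228,312,258,16,"c_s8b.png")
crop(w,290,0,360,60,10,"c_w8b.png")
E
```

```text
(138, 0, 2.4) [0.5969 0.0633 0.0557] [[289.4 243.9]] wrist [[323.6  -1.4]]
(138, 0, 0) [0.5969 0.0633 0.0581] [[289.3 243.2]] wrist [[323.6  -3.6]]
(138, 0, -3) [0.5969 0.0633 0.0611] [[289.3 242.3]] wrist [[323.6  -6.4]]
(110, 0, 2.4) [0.5697 0.0566 0.0557] [[298.2 248.7]] wrist [[323.6  71.5]]
(138, 3, 2.4) [0.5976 0.0604 0.0557] [[290.2 243.3]] wrist [[330.7  -1.4]]
(138, -3, 2.4) [0.5961 0.0662 0.0557] [[288.6 244.6]] wrist [[316.5  -1.4]]
```

View pics/c_s8b.png

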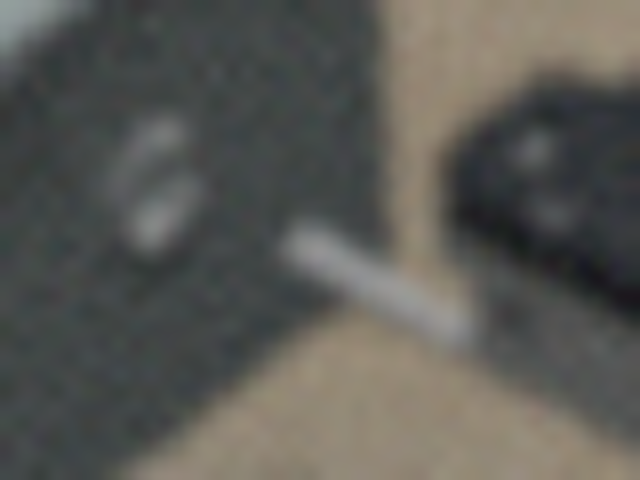

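View pics/c_w8b.png

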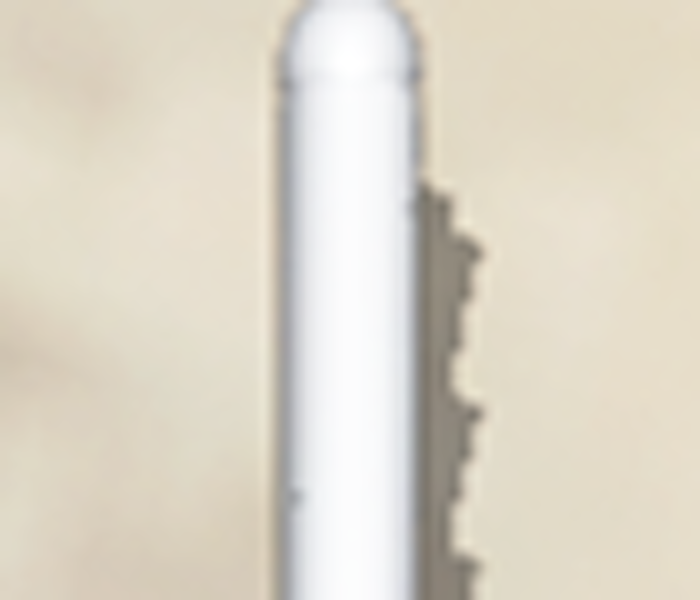

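The scene view puts the tip at (290,242.6) and the hole at (281.2,239.1). The pin is parallel to the axis, about 2 mm high and 1 mm to the right. I'll correct that and approach.

Request:
arm_command(
  plan=[0, -0.17, 0.2, 0, 0, 0.2, 1, 0.7, 0, 0, 0, 0, 0, 1, 0.7, 0, 0, 0, 0, 0, 1, 0, 0, 0, 0, 0, 0, 1, 0, 0, 0, 0, 0, 0, 1],
)

```text
time: 17.45
tool_pos: [0.4758, 0.0358, 0.0566]
ee_rot: [-3.142, -0.002, 0.236]
wrist_force: [0.3, -0.5, -1.4]
width: 0.0161
```

```bash
python3 - <<'E'
from look import *
o,s=look("s9","scene"); crop(s,272,228,312,258,16,"c_s9b.png")
h=np.array([.622,.0698,.055]);T=R.from_euler("xyz",o["ee_rot"])
tip=np.array(o["tool_pos"])+T.apply([.138,0,.0024]);B=R.from_euler("z",.234)
print("tip in hole frame mm",(B.inv().apply(tip-h)*1000).round(1))
E
```

```text
t 17.45 p [0.4758 0.0358 0.0566] rpy [-3.1415e+00 -1.6000e-03  2.3570e-01] F [ 0.3 -0.5 -1.4] w 0.0161 j [-0.04  0.01  1.77  0.    1.36  1.29]
tip in hole frame mm [-12.1   1.1  -0.6]
```

View pics/c_s9b.png

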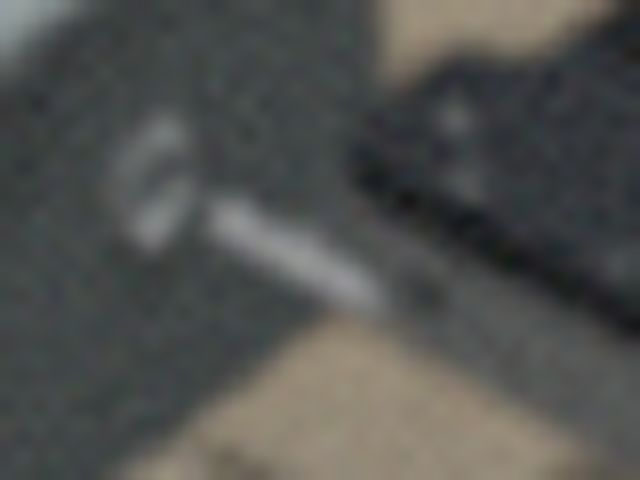

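Tip (222,212) in the crop now lies on the hole axis to about 1 mm. Advancing gently.

Request:
arm_command(
  plan=[0.4, 0, 0, 0, 0, 0, 1, 0.4, 0, 0, 0, 0, 0, 1, 0.4, 0, 0, 0, 0, 0, 1, 0.4, 0, 0, 0, 0, 0, 1, 0, 0, 0, 0, 0, 0, 1],
)

```text
time: 18.12
tool_pos: [0.4916, 0.0396, 0.0567]
ee_rot: [-3.142, -0.002, 0.236]
wrist_force: [-0.2, -0.1, -0.2]
width: 0.0154
```

Request:
arm_command(
  plan=[0.4, 0, 0, 0, 0, 0, 1, 0.4, 0, 0, 0, 0, 0, 1, 0.4, 0, 0, 0, 0, 0, 1, 0, 0, 0, 0, 0, 0, 1],
)

```text
time: 18.62
tool_pos: [0.5033, 0.0423, 0.0567]
ee_rot: [-3.142, -0.002, 0.236]
wrist_force: [0.6, -0.5, -0.6]
width: 0.0156
```

```bash
cat > tip.py <<'E'
from look import *
def tip():
    o=st();h=np.array([.622,.0698,.055]);T=R.from_euler("xyz",o["ee_rot"])
    t=np.array(o["tool_pos"])+T.apply([.138,0,.0024]);B=R.from_euler("z",.234)
    print("tip in hole frame mm",(B.inv().apply(t-h)*1000).round(1),"F box",B.inv().apply(o["wrist_force"]).round(1))
E
python3 - <<'E'
from tip import *
tip()
o,s=look("s10","scene"); crop(s,262,218,312,258,14,"c_s10.png")
E
```

```text
t 18.62 p [0.5033 0.0423 0.0567] rpy [-3.1416e+00 -1.9000e-03  2.3570e-01] F [ 0.6 -0.5 -0.6] w 0.0156 j [-0.03  0.07  1.7   0.    1.36  1.31]
tip in hole frame mm [16.2  1.  -0.4] F box [ 0.5 -0.6 -0.6]
t 18.62 p [0.5033 0.0423 0.0567] rpy [-3.1416e+00 -1.9000e-03  2.3570e-01] F [ 0.6 -0.5 -0.6] w 0.0156 j [-0.03  0.07  1.7   0.    1.36  1.31]
```

View pics/c_s10.png

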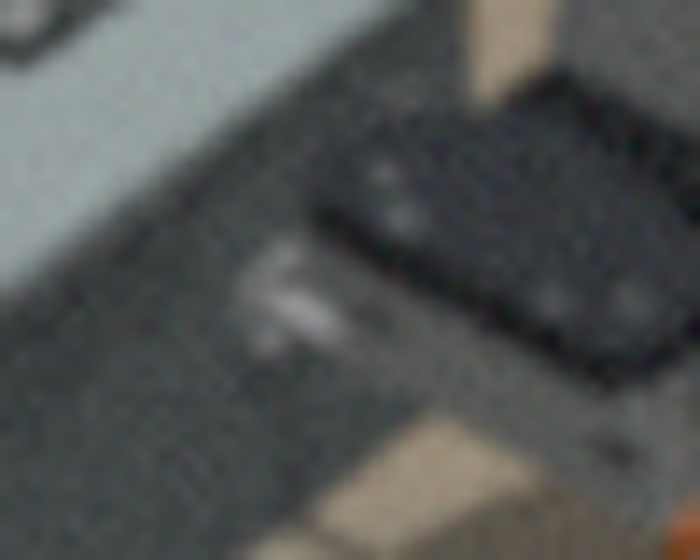

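The shaft enters the ring at crop (275,300) with no force. Continuing.

Request:
arm_command(
  plan=[0.4, 0, 0, 0, 0, 0, 1, 0.4, 0, 0, 0, 0, 0, 1, 0.4, 0, 0, 0, 0, 0, 1, 0, 0, 0, 0, 0, 0, 1],
)

```text
time: 19.18
tool_pos: [0.515, 0.0452, 0.0568]
ee_rot: [3.142, -0.002, 0.236]
wrist_force: [0.8, 0.2, -0.5]
width: 0.016
```

Request:
arm_command(
  plan=[0.3, 0, 0, 0, 0, 0, 1, 0.3, 0, 0, 0, 0, 0, 1, 0, 0, 0, 0, 0, 0, 1],
)

```text
time: 19.55
tool_pos: [0.5207, 0.0465, 0.0568]
ee_rot: [3.142, -0.002, 0.236]
wrist_force: [0.2, 0.0, -0.4]
width: 0.0157
```

Request:
arm_command(
  plan=[0.3, 0, 0, 0, 0, 0, 1, 0.2, 0, 0, 0, 0, 0, 1, 0, 0, 0, 0, 0, 0, 1],
)

```text
time: 19.92
tool_pos: [0.5249, 0.0476, 0.0565]
ee_rot: [-3.141, -0.0, 0.236]
wrist_force: [-1.8, 0.1, -0.1]
width: 0.0159
```

Request:
arm_command(
  plan=[0.2, 0, 0, 0, 0, 0, 1, 0, 0, 0, 0, 0, 0, 1],
)

```text
time: 20.18
tool_pos: [0.5262, 0.048, 0.0563]
ee_rot: [-3.141, 0.001, 0.236]
wrist_force: [-4.8, -0.5, 0.0]
width: 0.0159
```

Request:
arm_command(
  plan=[0.2, 0, 0, 0, 0, 0, 1, 0, 0, 0, 0, 0, 0, 1],
)

```text
time: 20.42
tool_pos: [0.528, 0.0484, 0.0563]
ee_rot: [-3.141, 0.001, 0.236]
wrist_force: [-4.8, -1.0, 0.7]
width: 0.0153
```

Request:
arm_command(
  plan=[0.2, 0, 0, 0, 0, 0, 1, 0, 0, 0, 0, 0, 0, 1],
)

```text
time: 20.68
tool_pos: [0.5297, 0.0488, 0.0562]
ee_rot: [-3.141, 0.002, 0.236]
wrist_force: [-6.2, -1.2, 0.6]
width: 0.0156
```

```bash
python3 - <<'E'
from tip import *
tip()
look("s11","scene")
E
```

```text
t 20.68 p [0.5297 0.0488 0.0562] rpy [-3.1412e+00  1.9000e-03  2.3560e-01] F [-6.2 -1.2  0.6] w 0.0156 j [-0.01  0.13  1.64 -0.    1.37  1.32]
tip in hole frame mm [43.3  1.2 -1.5] F box [-6.3  0.3  0.6]
t 20.68 p [0.5297 0.0488 0.0562] rpy [-3.1412e+00  1.9000e-03  2.3560e-01] F [-6.2 -1.2  0.6] w 0.0156 j [-0.01  0.13  1.64 -0.    1.37  1.32]
```

View pics/s11.png

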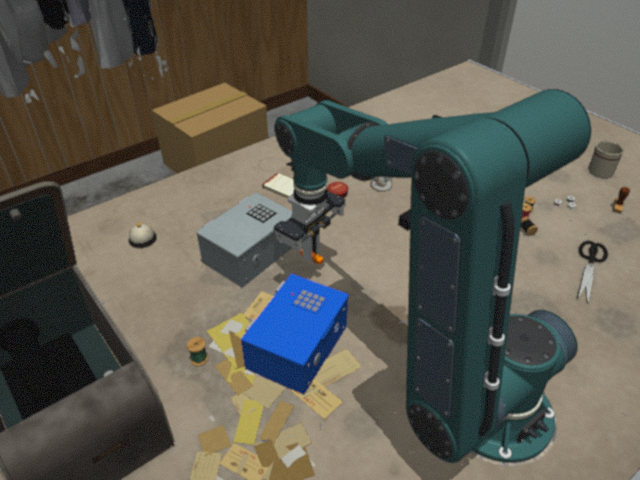

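The lid is still shut in the scene view at (248,215). The force of 6 N matches the spring curve, so I continue in small steps.

Request:
arm_command(
  plan=[0.15, 0, 0, 0, 0, 0, 1, 0, 0, 0, 0, 0, 0, 1],
)

```text
time: 20.98
tool_pos: [0.5308, 0.0491, 0.0561]
ee_rot: [-3.141, 0.003, 0.236]
wrist_force: [-7.0, -1.3, 0.3]
width: 0.0158
```

Request:
arm_command(
  plan=[0.15, 0, 0, 0, 0, 0, 1, 0, 0, 0, 0, 0, 0, 1],
)

```text
time: 21.22
tool_pos: [0.5324, 0.0494, 0.0561]
ee_rot: [-3.141, 0.002, 0.236]
wrist_force: [-6.7, -2.1, 0.7]
width: 0.0154
```

```bash
python3 - <<'E'
from tip import *
tip()
o,s=look("s12","scene");crop(s,170,130,370,280,4,"c_s12.png")
E
```

```text
t 21.23 p [0.5324 0.0494 0.0561] rpy [-3.1412e+00  2.4000e-03  2.3550e-01] F [-6.7 -2.1  0.7] w 0.0154 j [-0.01  0.14  1.63 -0.    1.37  1.32]
tip in hole frame mm [46.1  1.2 -1.6] F box [-6.9 -0.5  0.7]
t 21.23 p [0.5324 0.0494 0.0561] rpy [-3.1412e+00  2.4000e-03  2.3550e-01] F [-6.7 -2.1  0.7] w 0.0154 j [-0.01  0.14  1.63 -0.    1.37  1.32]
```

View pics/c_s12.png

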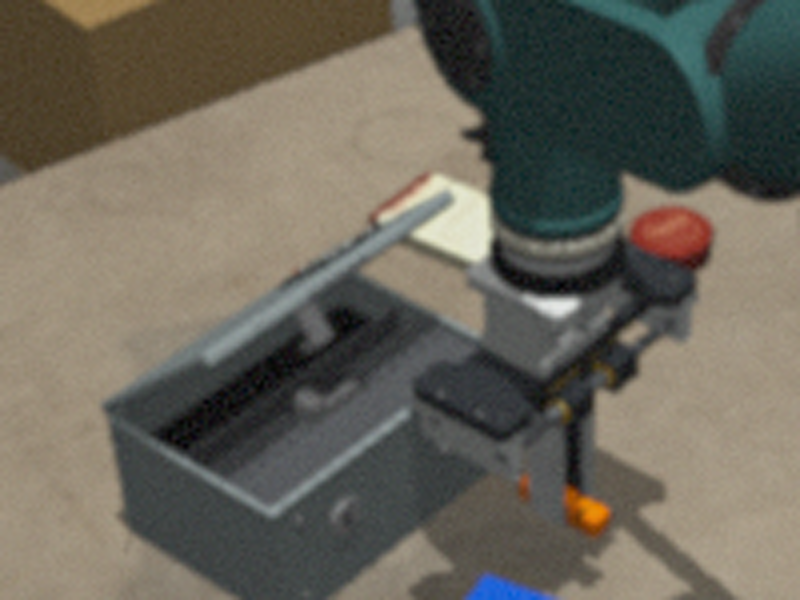

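The lid has sprung, with its edge at crop (330,270). I'll hold for a moment, then withdraw straight out.

Request:
arm_command(
  plan=[0, 0, 0, 0, 0, 0, 1, 0, 0, 0, 0, 0, 0, 1, 0, 0, 0, 0, 0, 0, 1, 0, 0, 0, 0, 0, 0, 1, 0, 0, 0, 0, 0, 0, 1, 0, 0, 0, 0, 0, 0, 1],
)

```text
time: 22.02
tool_pos: [0.5323, 0.0494, 0.0561]
ee_rot: [-3.141, 0.002, 0.236]
wrist_force: [-8.0, -1.7, 0.4]
width: 0.0155
```

```bash
python3 - <<'E'
from tip import *
tip()
o,s=look("s13","scene");crop(s,170,130,370,280,4,"c_s13.png")
E
```

```text
t 22.02 p [0.5323 0.0494 0.0561] rpy [-3.1412e+00  2.4000e-03  2.3550e-01] F [-8.  -1.7  0.4] w 0.0155 j [-0.01  0.14  1.63 -0.    1.37  1.32]
tip in hole frame mm [46.   1.2 -1.6] F box [-8.1  0.2  0.4]
t 22.02 p [0.5323 0.0494 0.0561] rpy [-3.1412e+00  2.4000e-03  2.3550e-01] F [-8.  -1.7  0.4] w 0.0155 j [-0.01  0.14  1.63 -0.    1.37  1.32]
```

View pics/c_s13.png

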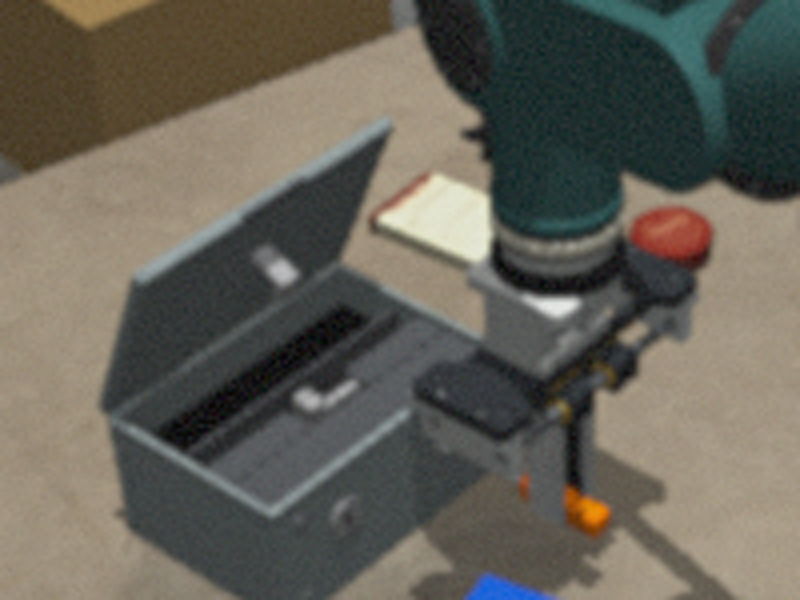

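```bash
python3 - <<'E'
from h import *
s=load("top0")
print(back([(190,308),(270,270),(292,322),(210,360),(386,338),(470,311),(492,371),(409,398)],.105,s).round(3))
E
```

```text
[[ 0.374  0.323  0.105]
 [ 0.464  0.144  0.105]
 [ 0.347  0.091  0.105]
 [ 0.259  0.273  0.105]
 [ 0.315 -0.123  0.105]
 [ 0.379 -0.314  0.105]
 [ 0.246 -0.364  0.105]
 [ 0.183 -0.176  0.105]]
```

Request:
arm_command(
  plan=[-0.5, 0, 0, 0, 0, 0, 1, -1, 0, 0, 0, 0, 0, 1, -1.5, 0, 0, 0, 0, 0, 1, -1.5, 0, 0, 0, 0, 0, 1, -1.5, 0, 0, 0, 0, 0, 1, -1.5, 0, 0, 0, 0, 0, 1, -1, 0, 0, 0, 0, 0, 1, 0, 0, 0, 0, 0, 0, 1],
)

```text
time: 23.08
tool_pos: [0.451, 0.0298, 0.0567]
ee_rot: [3.142, -0.002, 0.235]
wrist_force: [0.5, 0.3, 0.3]
width: 0.0157
```

```bash
python3 - <<'E'
from tip import *
tip()
E
```

```text
t 23.07 p [0.451  0.0298 0.0567] rpy [ 3.1416e+00 -2.4000e-03  2.3530e-01] F [0.5 0.3 0.3] w 0.0157 j [-0.06 -0.05  1.82  0.    1.36  1.28]
tip in hole frame mm [-37.6   0.9  -0.3] F box [0.5 0.1 0.3]
```

Request:
arm_command(
  plan=[-0.5, 2.5, 0, 0, 0, 0, 1, -0.5, 2.5, 0, 0, 0, 0, 1, 0, 0, 2, 0, 0, 0, 1, 0, 0, 1.5, 0, 0, 0, 1, 0, 0, 0.7, 0, 0, 0, 1, 0, 0, 0.35, 0, 0, 0, 1, 0, 0, 0, 0, 0, 0, 1],
)

```text
time: 23.95
tool_pos: [0.4537, -0.0208, 0.0112]
ee_rot: [3.142, -0.002, 0.236]
wrist_force: [0.8, -0.2, 0.1]
width: 0.0158
```

```bash
python3 - <<'E'
from tip import *
tip()
E
```

```text
t 23.95 p [ 0.4537 -0.0208  0.0112] rpy [ 3.1416e+00 -2.0000e-03  2.3610e-01] F [ 0.8 -0.2  0.1] w 0.0158 j [-0.17  0.01  1.87  0.    1.26  1.16]
tip in hole frame mm [-46.7 -48.8 -45.9] F box [ 0.7 -0.4  0.1]
```

Request:
arm_command(
  plan=[0, 0, 0.1, 0, 0, 0, 1, 0, 0, 0, 0, 0, 0, 1, 0, 0, 0, 0, 0, 0, 0.6, 0, 0, 0, 0, 0, 0, 0.4, 0, 0, 0, 0, 0, 0, 0.3, 0, 0, 0, 0, 0, 0, 0.3, 0, 0, 0, 0, 0, 0, 0.3, 0, 0, 0, 0, 0, 0, 0.3],
)

```text
time: 24.95
tool_pos: [0.4535, -0.021, 0.0101]
ee_rot: [-3.142, -0.002, 0.236]
wrist_force: [0.4, -0.6, -0.3]
width: 0.0653
```

Request:
arm_command(
  plan=[0, 0, -1, 0, 0, 0, 0.3, 0, 0, -4, 0, 0, 0, 0.3, 0, 0, -5, 0, 0, 0, 0.3, -2, 0, -5, 0, 0, 0, 0.3, -4, 0, -3, 0, 0, 0, 0.3, 0, 0, 0, 0, 0, 0, 0.3],
)

```text
time: 25.7
tool_pos: [0.3954, -0.0357, 0.1943]
ee_rot: [3.138, -0.01, 0.234]
wrist_force: [-0.5, -0.4, 0.3]
width: 0.066
```

```bash
python3 - <<'E'
from look import *
look("w14");o,s=look("s14","scene");o,t=look("t14","top")
crop(t,150,100,550,320,2,"c_t14.png")
E
```

```text
t 25.7 p [ 0.3954 -0.0357  0.1943] rpy [ 3.1376 -0.0096  0.2345] F [-0.5 -0.4  0.3] w 0.066 j [-0.23 -0.27  1.73  0.    1.66  1.1 ]
t 25.75 p [ 0.3954 -0.0354  0.1921] rpy [ 3.1394 -0.0067  0.2348] F [ 0.1 -0.5 -0.4] w 0.0658 j [-0.23 -0.26  1.74  0.    1.66  1.1 ]
t 25.8 p [ 0.3951 -0.0351  0.1905] rpy [ 3.141  -0.0037  0.2352] F [ 0.3 -1.2 -0.1] w 0.0657 j [-0.23 -0.26  1.74  0.    1.66  1.1 ]
```

View pics/w14.png

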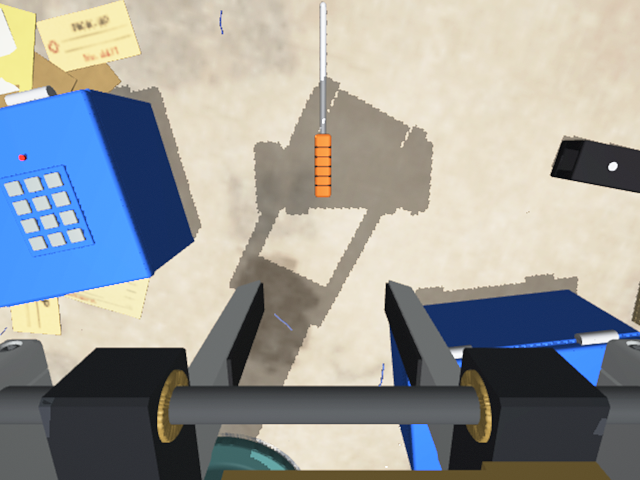

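View pics/s14.png

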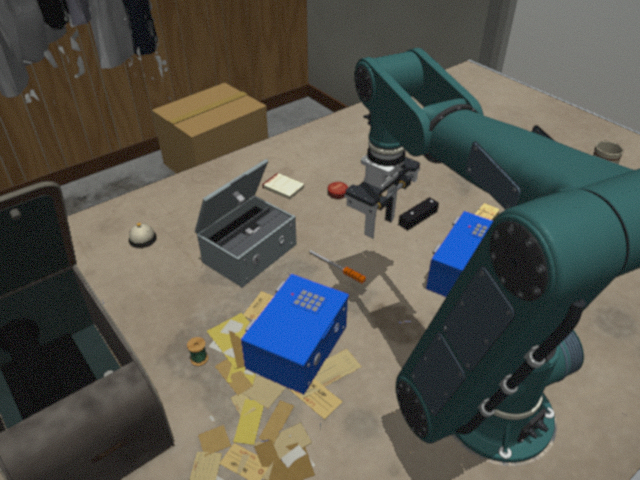

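View pics/c_t14.png

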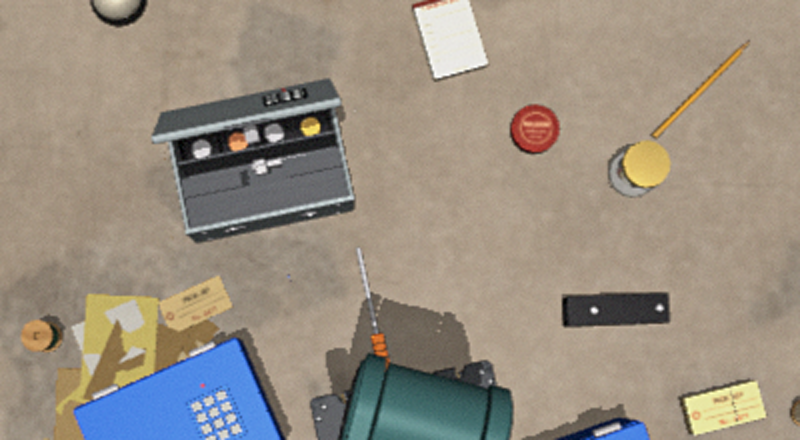

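The pin lies flat at scene (335,265), clear of both the box and the sleeve, and the lid stands open. The jar, tin and spool are where they were at the start. I'm handing the job in.

```bash
python3 -c "
from bench import close_job
print(close_job())"
```

```text
the job is handed in; nothing more can be done
None
```

The cash box is open and the job is handed in at about 26 s of the 61 s allowed; the hand-in gave no verdict.

- **What I did:** I pulled the pin out of its sleeve by the shaft, laid it flat and let go. I took it again at the middle of the handle and pushed the shaft into the hole. The catch gave way with the tip about 46 mm in, at roughly 8 N of wrist force in the readings, well under the 40 N limit. I then drew the pin straight out and laid it down.
- **Last checks:** The final pictures show the lid standing open. The pin lies flat and released, with its tip about 45 mm in front of the box's front plane, clear of box and sleeve. The jar, tin and spool look unmoved.
- **Disagreements:** Three camera views put the hole up to 3 mm apart in depth and about 1.5 mm sideways. Before entry the scene picture showed the tip about 2 mm high, so I lowered it 2 mm and moved it about 2 mm to the left. It then entered without measurable side force.

I judged the final lid angle and pin rest by eye from the pictures, not by measurement.

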